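# Hang the yellow tape roll on its slanted peg

### The arm

A 7-joint arm with a two-finger parallel gripper is mounted at the origin on the work surface. World frame = base frame: x ahead of the robot, y to its left, z up, the work surface at z = 0. Lengths are in m, angles in rad, forces in N, time in s.
With the tool pointing down it reaches from about 0.425 to 0.925 m from the base axis. Payload 6.8 kg.
Tool frame: the origin (TCP) lies at the very end of the fingers, on their centre line; the grasp point (between the pads) lies bot.hold_point_z behind it (bot.hold_point_z is the distance from the TCP to the grasp point, in m); x points along the fingers, z is the direction in which the jaws open and shut, and the axes are right-handed (so a half turn about x gives the same grasp; the last joint's range is limited). The gripper opens to 85 mm and grips with 20 to 120 N. Pads are 22 mm wide; open, the fingers measure 114 mm over their backs; the gripper's body (76 mm by 85 mm) begins 54 mm behind the grasp point. The pads swing forward as they close: fully open they stand 13 mm farther back than shut.
Start: joints at [1.009, 0.477, 0.022, 1.555, -0.011, 1.109, -0.083], TCP at [0.296, -0.607, 0.208] pointing down, gripper open.
Joint ranges: [-2.96, 2.96], [-0.34, 2.1], [-1.41, 1.46], [0.24, 2.44], [-1.37, 4.51], [0.17, 1.92], [-2.96, 2.96]. Speed limits (rad/s): [2.39, 2.39, 3.14, 3.14, 3.14, 3.14, 3.14].

### API

Orientations are given as a unit quaternion [w, x, y, z].
In Python, from station import bot gives the robot as it stands.
- The arm moves only by the tool drive_tool, never from a script. Its arguments are lists of equal length, an entry for each row: "slide": the shift along the world's x, y, z in mm, a list of three; "turn": the turn, a rotation vector about the world's x, y, z in rad, a list of three; "gripper": the opening, from 0 (shut) to 1 (fully open). A call has 1 to 10 rows; each row is the pose to reach, as a shift and turn from the pose measured when the call began; what a row does not reach only later rows make up. A row lasts 1/10 s, in which the tool goes at most 50 mm and 8.59 degrees, less where a joint would pass 70% of its speed; a pose out of reach is approached as far as the arm can. A call with a gripper value outside its range is refused whole. The fingers move at their own pace and stop on an object; "squeeze" is the grip in N (left out, the last holds). Time passes only in rows, so rows that repeat a pose let the fingers close. It gives the time, the measured TCP pose, the force and the opening at its end, in the units of the state.
- bot.get_obs(): the state, without advancing time (a new reading comes with each control period).
- bot.read_camera(name): name is "side" or "top"; returns a dict with "color" (420x560x3 uint8, red, green, blue), "fovy" (degrees; the focal length in pixels is half the picture's height over the tangent of half this angle, whatever the lens; pixels are square), "cx", "cy" (the principal point, pixels), "R" (3x3) and "t" (3): a world point X has camera coordinates R X + t. Camera axes: x right, y down, z forward; pixel columns grow to the right and rows downward; lengths in m; the calibration is good to about 2 mm. A picture is of the moment at which its call begins. There is no depth.
- bot.hand_in(): hands the job in, once; it reports no verdict.
The state is a dict: "t": time; "q": joint angles; "joint_vel": joint speeds; "joint_torque": joint torques, N m; "eef_pos": TCP position; "tool_rot": TCP orientation; "contact_force": force on the tool from outside, world axes, zero at the start; "torque": the same for the moment, N m; "gripper_width": opening from 0.0 (shut) to 1.0 (fully open).
Only numpy, scipy, OpenCV 4.12 (cv2) and the standard library are available. Lean on these libraries where they do the work, as an engineer would, in place of code of your own. Each camera call takes 0.05 s, during which the arm holds its last target.

### The job

Put the roll of yellow insulating tape away on the slanted peg with the yellow collar: tilt the roll in line with the peg, slide it straight down over the peg's tip until it meets the collar, and let go so that it hangs there. Leave the blue roll where it lies.

Things in the scene. Friction and masses are not known exactly. Their poses are not given: they have to be found in the camera images.
- yellow_roll: Roll of yellow tape: rigid ring, outer diameter 62 mm, hole 40 mm, 25 mm wide, brown core, about 80 g. Origin: its centre (mid-hole, mid-width), z along the hole's axis. It starts lying flat on the bench (z up, centre 12.5 mm high) and can be gripped across its outside from above. Bystanders: rolls in blue and red, a round junction box.
- yellow_peg: Fixed peg: steel bar, diameter 14 mm. Origin: centre of the upper face of its yellow collar (disc 44 mm wide, 6 mm thick), 110 mm above the bench; z runs up the peg, 60 degrees above level, leaning to the robot's right (-y), partly towards the robot; tip at z = 60 mm. A roll flush on the collar has its centre at z = 12.5 mm; released, it may sag up to 13 mm off the axis and tip some 15 degrees.
- blue_roll: Roll of blue tape, same frame, shape and size as the yellow one, lying flat on the bench. Not to be moved.
- blue_peg: The same kind of peg, on a stand of its own, with a blue collar. Same frame and sizes as the yellow one. Not the one to use.
Things that resemble listed ones, but are neither listed nor needed, are in the scene too. Leave any green or purple look-alike of the part that bears yellow_peg alone.

How it is judged:
By the outcome, as a careful person would: the job done as asked, in the order asked, and still so for the second after the job is handed in, with the robot touching nothing.
It also fails if it takes over 48 s, if anything falls off the work surface, if the arm or the gripper's body presses on something with over 40 N, if the wrist force passes 120 N, or if a joint passes its speed limit or range.

## Working session

There is one attempt and no reset: what is moved stays moved. The work goes in short steps, Python scripts to look and compute and a tool call to move; the robot and the scene stay as the last step left them, time stands still between calls to the robot, and variables do not carry over. Pictures are saved under pics/ and viewed, and the job is handed in when it is done.

Besides the shell and the picture viewer there is one more tool, called after "Emit:" as name(argument=value, ...) on one line, values as JSON. drive_tool: Moves the arm, as the interface text tells. Its arguments: {"type":"object","properties":{"slide":{"type":"array"},"turn":{"type":"array"},"gripper":{"type":"array"},"squeeze":{"type":"number"}},"required":["slide","turn","gripper"]}

```bash
ls; mkdir -p pics; python3 - <<'E'
from station import bot
import cv2
o=bot.get_obs();print(o, bot.hold_point_z)
for n in("side","top"):
    c=bot.read_camera(n);cv2.imwrite(f"pics/{n}0.png",c["color"][:,:,::-1]);print(n,c["fovy"],c["cx"],c["cy"],c["R"],c["t"])
    import pickle;pickle.dump(c,open(f"{n}0.pkl","wb"))
E
```

```text
pics
{'t': 0.0, 'q': array([ 1.00891906,  0.47779945,  0.02231134,  1.55642387, -0.01151305,
        1.10929548, -0.08308043]), 'joint_vel': array([ 0.00214041, -0.00027714,  0.00024494, -0.0001658 ,  0.00207036,
        0.00073825,  0.00250332]), 'joint_torque': array([-7.50286254e-04, -5.96461880e+01,  1.60727162e+00, -2.81200951e+01,
        1.22983221e-02,  9.36351222e-03, -3.60451270e-05]), 'eef_pos': array([ 0.29562883, -0.60612927,  0.20713728]), 'tool_rot': array([ 0.59911147,  0.37499737,  0.60022884, -0.37438984]), 'contact_force': array([-0.49459406, -0.38700649,  0.01945025]), 'torque': array([ 0.00138683, -0.00161229, -0.00307488]), 'gripper_width': 0.9996797737368807} 0.0187
side 54.1259983698097 281.6680992894448 209.11334764828138 [[-0.90980799 -0.41500955 -0.00405991]
 [-0.3138832   0.69444696 -0.64747259]
 [ 0.2715267  -0.5878014  -0.76207793]] [0.5054873  0.19038722 0.98971375]
top 43.49581384325544 290.5343349400785 201.1948644189438 [[ 0.00995729 -0.99989265 -0.01074857]
 [-0.99766585 -0.00920778 -0.06766136]
 [ 0.06755513  0.0113972  -0.99765044]] [0.03130056 0.53492535 1.23453915]
```

View pics/side0.png

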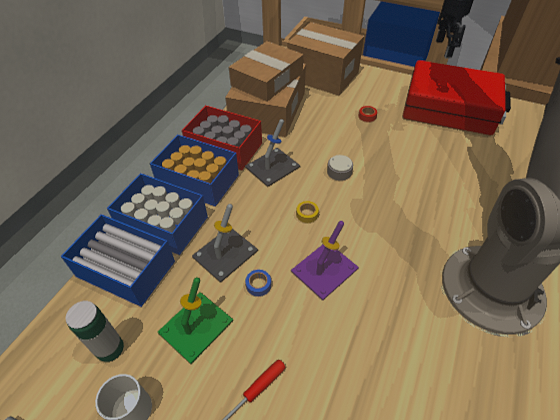

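View pics/top0.png

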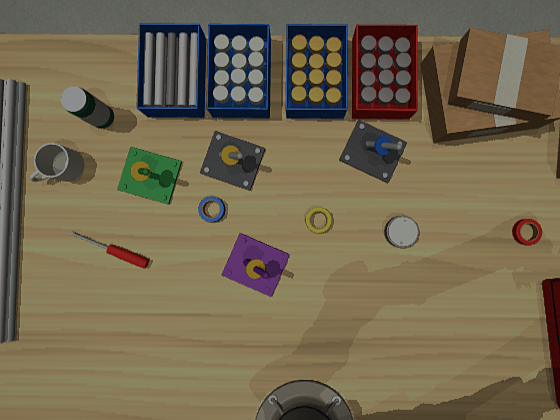

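```bash
python3 - <<'E'
import pickle,cv2,numpy as np
t=pickle.load(open("top0.pkl","rb"));s=pickle.load(open("side0.pkl","rb"));print(t.keys())
a=t["color"][120:240,190:350,::-1];b=s["color"][190:280,180:330,::-1]
cv2.imwrite("pics/topz.png",cv2.resize(a,None,fx=5,fy=5,interpolation=cv2.INTER_CUBIC))
cv2.imwrite("pics/sidez.png",cv2.resize(b,None,fx=5,fy=5,interpolation=cv2.INTER_CUBIC))
E
```

```text
dict_keys(['color', 'fovy', 'cx', 'cy', 'R', 't'])
```

View pics/topz.png

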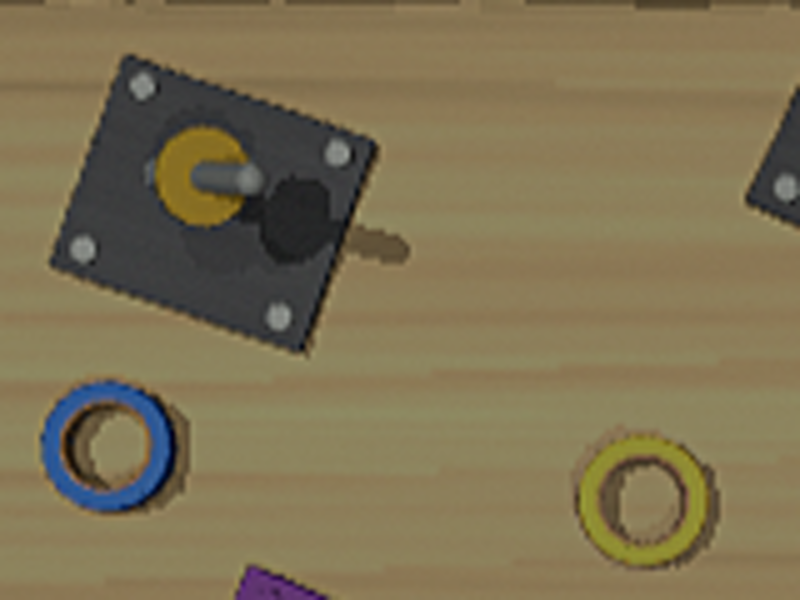

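View pics/sidez.png

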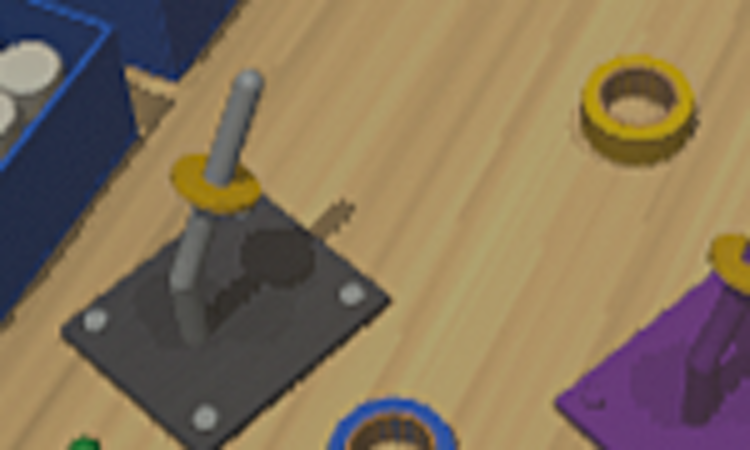

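```bash
cat >h.py <<'E'
import numpy as np,pickle,cv2
from scipy.optimize import least_squares
T=pickle.load(open("top0.pkl","rb"));S=pickle.load(open("side0.pkl","rb"))
def proj(c,X):
    X=np.atleast_2d(X);f=210/np.tan(np.radians(c["fovy"]/2));p=X@c["R"].T+c["t"]
    return np.c_[f*p[:,0]/p[:,2]+c["cx"],f*p[:,1]/p[:,2]+c["cy"]]
def frame(az,el=np.pi/3):
    z=np.array([np.cos(el)*np.cos(az),np.cos(el)*np.sin(az),np.sin(el)])
    x=np.cross([0,0,1],z);x/=np.linalg.norm(x);return np.c_[x,np.cross(z,x),z]
th=np.linspace(0,2*np.pi,72,endpoint=False)
def cyl(o,R,r,z0,z1):
    return np.vstack([np.array(o)+(np.c_[r*np.cos(th),r*np.sin(th),0*th+z])@R.T for z in(z0,z1)])
def ray(c,u,v,h):
    f=210/np.tan(np.radians(c["fovy"]/2));d=c["R"].T@np.array([(u-c["cx"])/f,(v-c["cy"])/f,1]);C=-c["R"].T@c["t"]
    return C+d*(h-C[2])/d[2]
def ymask(c,box):
    x0,y0,x1,y1=box;hsv=cv2.cvtColor(np.ascontiguousarray(c["color"]),cv2.COLOR_RGB2HSV)
    m=np.zeros(hsv.shape[:2],np.uint8);m[y0:y1,x0:x1]=((hsv[...,1]>150)&(hsv[...,0]>15)&(hsv[...,0]<35))[y0:y1,x0:x1];return m
def ext(p): # hull centroid
    h=cv2.convexHull(p.astype(np.float32));m=cv2.moments(h);return np.array([m["m10"]/m["m00"],m["m01"]/m["m00"]]),m["m00"]
def mhull(m):
    ys,xs=np.nonzero(m);P=np.vstack([np.c_[xs+a,ys+b] for a in(-.5,.5) for b in(-.5,.5)]);return ext(P)
E
python3 - <<'E'
from h import *
# roll
mt=ymask(T,(295,200,340,240));ms=ymask(S,(290,195,325,228))
ct,at=mhull(mt);cs,as_=mhull(ms);print(ct,at,cs,as_)
I=np.eye(3)
def f(p):
    r=[]
    for c,m in((T,ct),(S,cs)): r.append(ext(proj(c,cyl([p[0],p[1],.0125],I,.031,-.0125,.0125)))[0]-m)
    return np.concatenate(r)
r=least_squares(f,[.65,0],x_scale=.01,diff_step=1e-4);print("roll",r.x,r.fun)
for c in(T,S):print(ext(proj(c,cyl([*r.x,.0125],I,.031,-.0125,.0125)))[1])
# peg
kt=ymask(T,(215,140,245,170));ks=ymask(S,(210,215,236,235))
ct,at=mhull(kt);cs,as_=mhull(ks);print(ct,at,cs,as_)
tt=np.array([248/5+190-.4,179/5+120-.4]);ts=np.array([248/5+180-.4,82/5+190-.4])
def g(p):
    R=frame(p[2]);o=np.array([p[0],p[1],.110]);r=[]
    for c,m,t in((T,ct,tt),(S,cs,ts)):
        r.append(ext(proj(c,cyl(o,R,.022,-.006,0)))[0]-m)
        r.append(proj(c,o+.057*R[:,2])[0]-t)
    return np.concatenate(r)
r=least_squares(g,[.75,.15,-1.8],x_scale=[.01,.01,.1],diff_step=1e-4);print("peg",r.x,np.degrees(r.x[2]),r.fun)
R=frame(r.x[2]);o=np.array([*r.x[:2],.11]);print(R[:,2])
ims=[]
for c,(x0,y0,x1,y1) in((T,(190,120,270,200)),(S,(180,190,260,270))):
    im=cv2.resize(np.ascontiguousarray(c["color"][y0:y1,x0:x1,::-1]),None,fx=5,fy=5,interpolation=cv2.INTER_CUBIC)
    for q in(cyl(o,R,.022,-.006,0),cyl(o,R,.007,0,.06)):
        h=cv2.convexHull((((proj(c,q)-[x0,y0])+.5)*5).astype(np.float32));cv2.polylines(im,[h.astype(int)],True,(255,0,255),1)
    ims.append(im)
cv2.imwrite("pics/ov.png",np.hstack(ims))
E
```

```text
[318.26640188 219.60002942] 566.5 [307.         211.33645589] 427.0
roll [ 0.49206497 -0.03011174] [ 0.15665824 -0.26131106  0.20314983  0.36509719]
547.1610924603883
437.0379708649125
[229.98172043 154.84892473] 310.0 [222.38338192 226.3649174 ] 171.5
peg [ 0.63116846  0.1708163  -1.91310513] -109.612849568897 [-0.48720075 -0.44283417  0.45151086  0.01223719 -0.07829392  0.56218958
  0.48758683 -0.30778151]
[-0.16783142 -0.4709911   0.8660254 ]
```

View pics/ov.png

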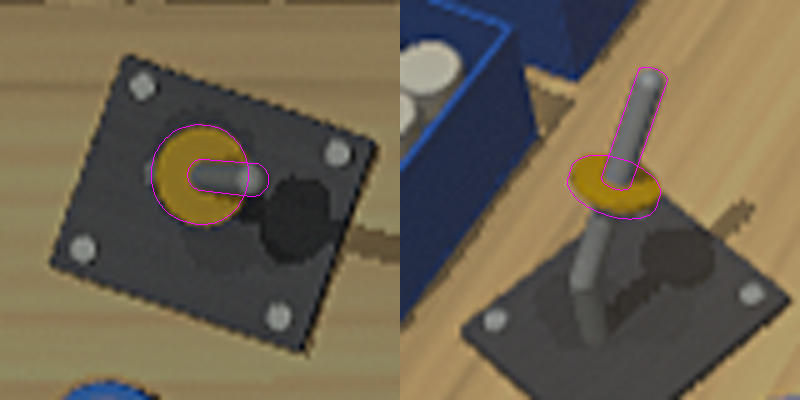

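```bash
python3 - <<'E'
from h import *
print(proj(S,[.296,-.606,.207]),proj(S,[.296,-.606,.0]),proj(T,[.296,-.606,.207]))
for uv in((405,122),(500,132)):print(ray(S,*uv,0))
for uv in((410,100),(508,75),(415,62)):print(ray(S,*uv,.1))
from scipy.spatial.transform import Rotation as Ro
R=Ro.from_quat([0.37499737,0.60022884,-0.37438984,0.59911147]);print(R.as_matrix())
# target tool at grasp: x down, z = jaw
az=np.radians(-109.6)
d=frame(az)[:,2];j=np.array([-np.sin(az),np.cos(az),0])
for s in(1,-1):
  z=s*j;x=np.array([0,0,-1.]);M=Ro.from_matrix(np.c_[x,np.cross(z,x),z]);print(s,z,(M*R.inv()).as_rotvec())
  M2=Ro.from_matrix(np.c_[-d,np.cross(z,-d),z]);print((M2*M.inv()).as_rotvec())
o=np.array([.631,.171,.11])
for a in(.0125,.03,.06,.08,.1):print(a,o+a*d)
E
```

```text
[[439.41267172  60.91291746]] [[422.20807809 115.92805688]] [[613.10866689 318.09293222]]
[ 0.34232125 -0.54819071  0.        ]
[ 0.0417479  -0.62497262  0.        ]
[ 0.34422552 -0.5291667   0.1       ]
[ 0.07185244 -0.81072684  0.1       ]
[ 0.38104371 -0.76440996  0.1       ]
[[-8.84831676e-04  8.98770973e-01  4.38417557e-01]
 [ 1.56597802e-03  4.38418437e-01 -8.98769616e-01]
 [-9.99998382e-01 -1.08707569e-04 -1.79538211e-03]]
1 [ 0.94205745 -0.33545157  0.        ] [-0.00114401 -0.00144683  0.77487345]
[ 4.93260129e-01 -1.75642031e-01 -5.61503710e-17]
-1 [-0.94205745  0.33545157 -0.        ] [-1.80326026e-03  1.42584474e-03 -2.36671820e+00]
[ 4.93260129e-01 -1.75642031e-01 -5.61503710e-17]
0.0125 [0.62890343 0.16511214 0.12082532]
0.03 [0.62596823 0.15686914 0.13598076]
0.06 [0.62093645 0.14273828 0.16196152]
0.08 [0.61758194 0.1333177  0.17928203]
0.1 [0.61422742 0.12389713 0.19660254]
```

Emit:
drive_tool(slide=[[12, 36, 10], [28, 82, 10], [43, 128, 10], [59, 174, 10], [75, 220, 10], [91, 266, 10], [106, 312, 10], [122, 358, 0], [138, 404, 0], [153, 450, 0]], turn=[[0, 0, 0.05], [0, 0, 0.11], [0, 0, 0.17], [0, 0, 0.23], [0, 0, 0.3], [0, 0, 0.36], [0, 0, 0.42], [0, 0, 0.48], [0, 0, 0.54], [0, 0, 0.6]], gripper=[1, 1, 1, 1, 1, 1, 1, 1, 1, 1])

```text
t: 1.1
eef_pos: [0.4485, -0.1542, 0.2069]
tool_rot: [0.683, 0.18, 0.685, -0.18]
contact_force: [1.0, -0.7, -0.3]
gripper_width: 0.995
```

Emit:
drive_tool(slide=[[14, 40, -10], [28, 80, -30], [43, 124, -60], [43.5, 124, -100], [43.5, 124, -140], [43.5, 124, -147], [43.5, 124, -147], [43.5, 124, -147]], turn=[[0, 0, 0.06], [0, 0, 0.12], [0, 0, 0.173], [0, 0, 0.173], [0, 0, 0.173], [0, 0, 0.173], [0, 0, 0.173], [0, 0, 0.173]], gripper=[1, 1, 1, 1, 1, 1, 1, 1])

```text
t: 1.9
eef_pos: [0.4932, -0.0305, 0.0614]
tool_rot: [0.697, 0.121, 0.697, -0.12]
contact_force: [0.3, 0.5, 0.8]
gripper_width: 1.005
```

```bash
python3 - <<'E'
from station import bot
import cv2,pickle
print(bot.get_obs()["q"],bot.get_obs()["eef_pos"])
for n in("side","top"):
    c=bot.read_camera(n);pickle.dump(c,open(f"{n}1.pkl","wb"))
    y,x=(160,250) if n=="side" else (160,250)
    cv2.imwrite(f"pics/{n}1.png",cv2.resize(c["color"][y:y+100,x:x+130,::-1],None,fx=5,fy=5,interpolation=cv2.INTER_CUBIC))
E
```

```text
[ 0.26167054  0.41686397 -0.39344119  2.08377464  0.24761138  0.68480123
 -0.63681201] [ 0.49317951 -0.03052526  0.06138201]
```

View pics/side1.png

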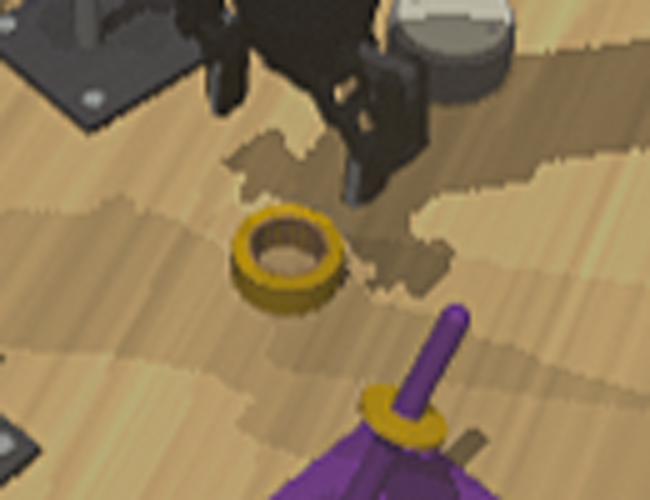

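View pics/top1.png

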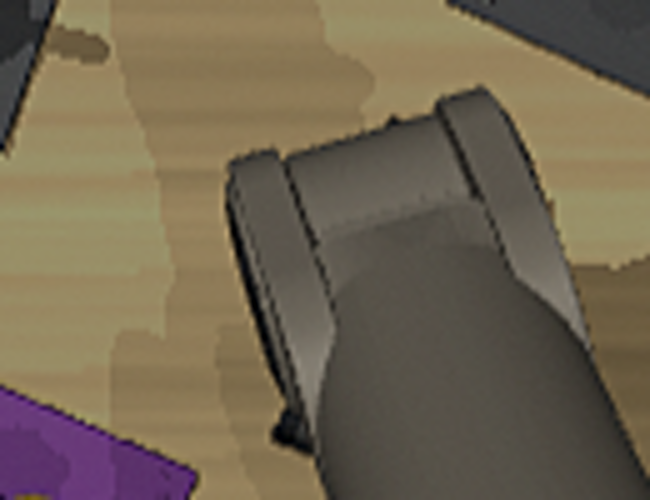

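```bash
python3 - <<'E'
from h import *
j=np.array([.942,-.335,0]);p=np.array([.4932,-.0305,.0614])
for dz in(0,.0065,.013):
  for s in(1,-1):
    for w in (.0425,.05): print(dz,s,w,((proj(S,p+s*w*j+[0,0,dz])[0]-[250,160]+.5)*5).round(0))
E
```

```text
0 1 0.0425 [232. 160.]
0 1 0.05 [222. 153.]
0 -1 0.0425 [351. 243.]
0 -1 0.05 [362. 250.]
0.0065 1 0.0425 [232. 152.]
0.0065 1 0.05 [222. 145.]
0.0065 -1 0.0425 [352. 234.]
0.0065 -1 0.05 [363. 242.]
0.013 1 0.0425 [233. 143.]
0.013 1 0.05 [222. 136.]
0.013 -1 0.0425 [353. 226.]
0.013 -1 0.05 [364. 234.]
```

```bash
python3 - <<'E'
from h import *
S=pickle.load(open("side1.pkl","rb"));y0,x0=120,260
im=cv2.resize(np.ascontiguousarray(S["color"][y0:y0+110,x0:x0+100,::-1]),None,fx=8,fy=8,interpolation=cv2.INTER_CUBIC)
im=cv2.convertScaleAbs(im,alpha=1.0);im=(255*(im/255.)**.5).astype(np.uint8)[300:]
j=np.array([.942,-.335,0]);p=np.array([.4932,-.0305,.0614]);w=np.array([.335,.942,0])
for dz,col in((0,(0,0,255)),(.013,(0,255,0))):
  for s in(1,-1):
    q=np.array([p+s*.0425*j+a*w+[0,0,dz+b] for a,b in((-.011,0),(.011,0),(.011,.0374),(-.011,.0374))])
    cv2.polylines(im,[((proj(S,q)-[x0,y0]+.5)*8-[0,300]).astype(int)],True,col,1)
cv2.imwrite("pics/f1.png",im)
E
```

```text
(no output)
```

View pics/f1.png

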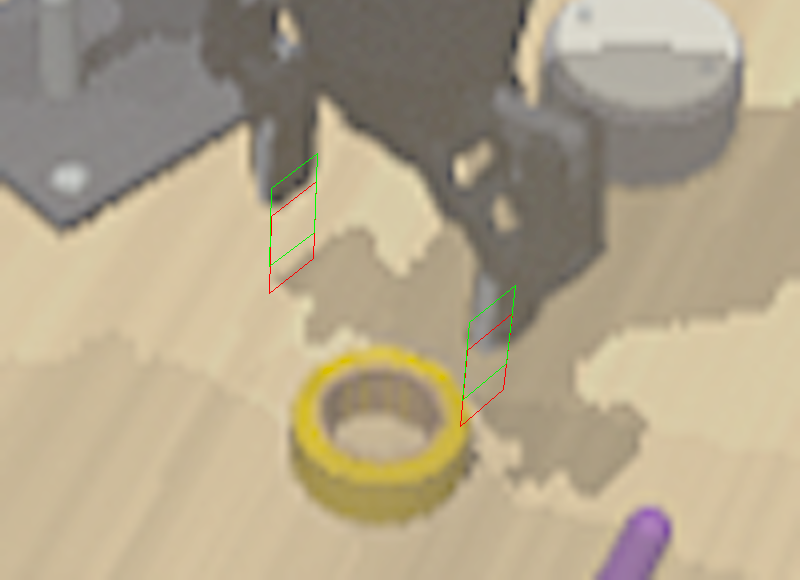

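Emit:
drive_tool(slide=[[-1, 0.5, -15], [-1, 0.5, -30], [-1, 0.5, -30]], turn=[[0, 0, 0], [0, 0, 0], [0, 0, 0]], gripper=[1, 1, 1])

```text
t: 2.3
eef_pos: [0.4924, -0.0305, 0.032]
tool_rot: [0.697, 0.121, 0.696, -0.121]
contact_force: [0.8, -0.5, 1.3]
gripper_width: 0.999
```

```bash
cat > v.py <<'E'
from h import *
from station import bot
import sys
from scipy.spatial.transform import Rotation as Ro
def view(name,y0,x0,hh,ww,fx,out,hold=True):
    o=bot.get_obs();c=bot.read_camera(name)
    im=cv2.resize(np.ascontiguousarray(c["color"][y0:y0+hh,x0:x0+ww,::-1]),None,fx=fx,fy=fx,interpolation=cv2.INTER_CUBIC)
    im=(255*(im/255.)**.5).astype(np.uint8)
    q=o["tool_rot"];R=Ro.from_quat([q[1],q[2],q[3],q[0]]).as_matrix();p=o["eef_pos"]
    for s in(1,-1):
        P=np.array([p+R@[-b,a,s*.0425*o["gripper_width"]] for a,b in((-.011,0),(.011,0),(.011,.0374),(-.011,.0374))])
        cv2.polylines(im,[((proj(c,P)-[x0,y0]+.5)*fx).astype(int)],True,(0,0,255),1)
    cv2.imwrite(f"pics/{out}.png",im);print(o["t"],p,q,o["contact_force"],o["gripper_width"]);return c,im
E
python3 -c "
from v import *
view('side',160,260,75,100,8,'s2')"
```

```text
2.3 [ 0.49240646 -0.03050545  0.03199821] [ 0.6971506   0.12066904  0.69630598 -0.12073945] [ 0.81286111 -0.48240822  1.32268924] 0.9989019259828801
```

View pics/s2.png

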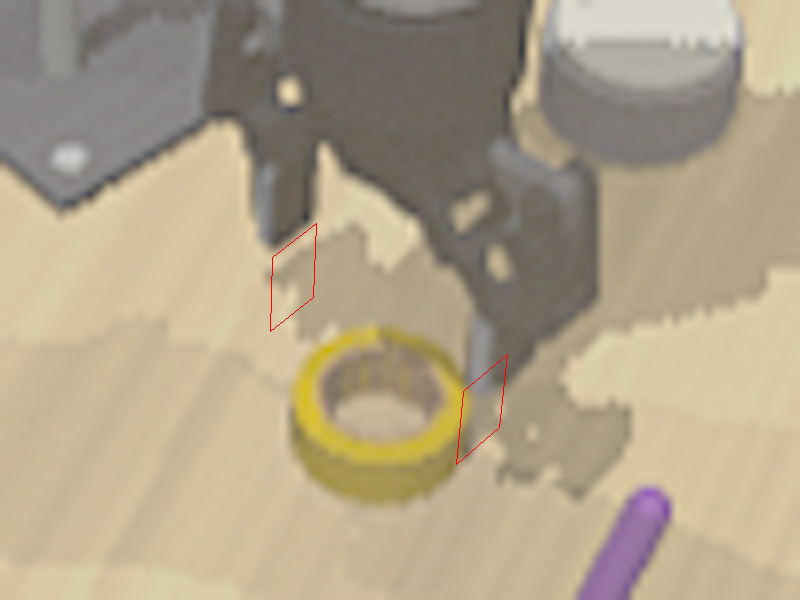

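```bash
python3 - <<'E'
from h import *
z=lambda u,v:(u/8+260-.5,v/8+160-.5)
# light direction from the yellow collar shadow in top view
c=ray(T,203/5+190-.4,176/5+120-.4,.107);sh=ray(T,295/5+190-.4,220/5+120-.4,0.006);print(c,sh,(sh-c)[:2]/.101)
L=(sh-c)/.101
G=ray(S,*z(578,497),0);C=-S["R"].T@S["t"]
d=ray(S,*z(480,395),0)-C
# C+a d = G - b L
A=np.c_[d,L];x=np.linalg.lstsq(A,G-C,rcond=None)[0];print(C+x[0]*d,G-x[1]*L, "nominal -tip",np.array([.4924,-.0305,.032])-.0425*np.array([.942,-.335,0]))
E
```

```text
[0.63090761 0.17081663 0.107     ] [0.62556987 0.13883737 0.006     ] [-0.05284891 -0.31662628]
[0.4468032  0.00655227 0.08540546] [ 0.42561382 -0.00600609  0.0905016 ] nominal -tip [ 0.452365  -0.0162625  0.032    ]
```

Emit:
drive_tool(slide=[[0, 0, -12], [0, 0, -14], [0, 0, -14]], turn=[[0, 0, 0], [0, 0, 0], [0, 0, 0]], gripper=[1, 1, 1])

```text
t: 2.65
eef_pos: [0.4928, -0.0304, 0.0185]
tool_rot: [0.697, 0.121, 0.696, -0.121]
contact_force: [-0.6, 0.2, -0.1]
gripper_width: 0.999
```

```bash
python3 -c "
from v import *
view('side',160,260,75,100,8,'s3')
view('top',140,250,120,160,5,'t3')"
```

```text
2.65 [ 0.49275834 -0.03042474  0.01851291] [ 0.69731302  0.12064716  0.69615898 -0.12067101] [-0.60490474  0.22083646 -0.12150765] 0.9988010259962351
2.7 [ 0.49290165 -0.03037521  0.01868506] [ 0.69739853  0.12070127  0.69606749 -0.12065055] [-0.00359837 -0.31394226  0.09791804] 0.9964038533275805
```

View pics/s3.png

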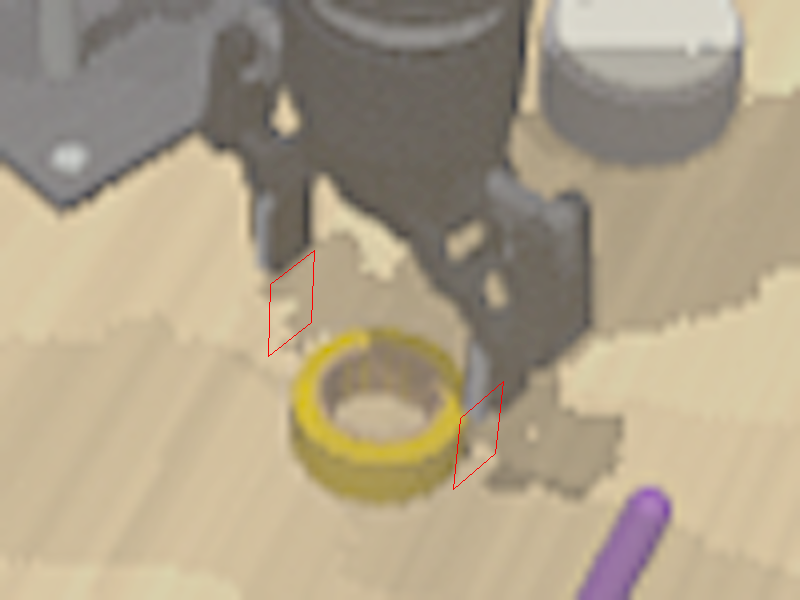

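View pics/t3.png

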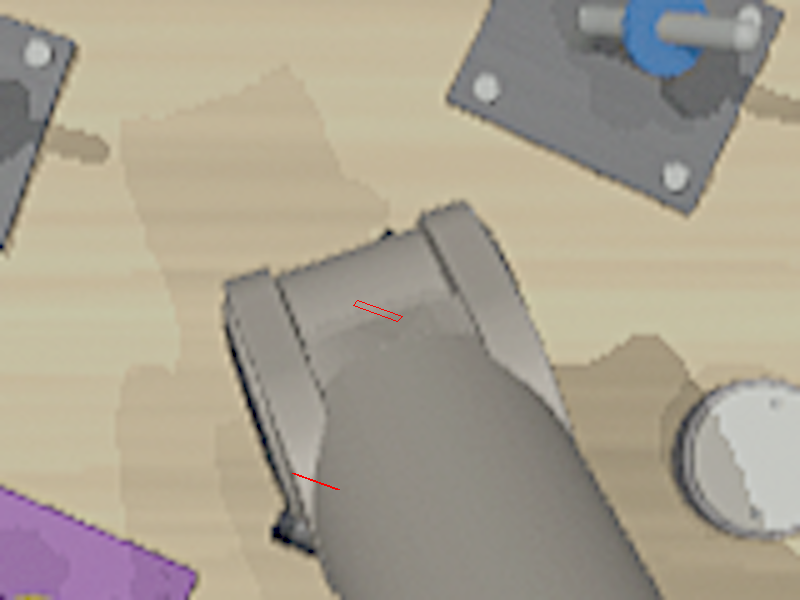

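Emit:
drive_tool(slide=[[0, 0, -5], [0, 0, -9], [0, 0, -13], [0, 0, -14]], turn=[[0, 0, 0], [0, 0, 0], [0, 0, 0], [0, 0, 0]], gripper=[1, 1, 1, 1])

```text
t: 3.15
eef_pos: [0.4926, -0.0303, 0.0042]
tool_rot: [0.697, 0.121, 0.696, -0.121]
contact_force: [-0.3, 0.1, 0.3]
gripper_width: 1.001
```

```bash
python3 -c "
from v import *
view('side',160,260,75,100,8,'s4')"
```

```text
3.15 [ 0.49257398 -0.03034349  0.00417348] [ 0.69714742  0.12061382  0.69633763 -0.12063035] [-0.28456911  0.11907018  0.31689588] 1.0008964467503225
```

View pics/s4.png

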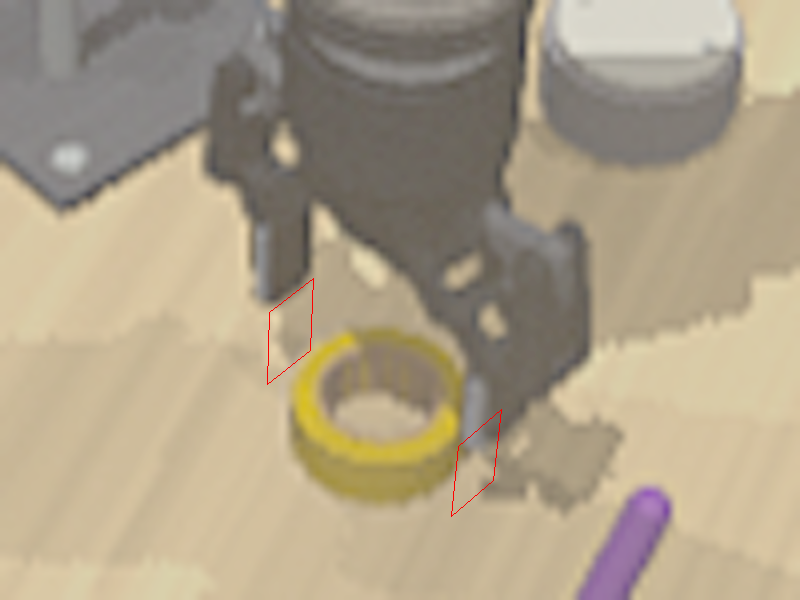

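Emit:
drive_tool(slide=[[0, 0, 0], [0, 0, 0], [0, 0, 0], [0, 0, 0]], turn=[[0, 0, 0], [0, 0, 0], [0, 0, 0], [0, 0, 0]], gripper=[0.8, 0.8, 0.8, 0.8], squeeze=20)

```text
t: 3.6
eef_pos: [0.4927, -0.0303, 0.0043]
tool_rot: [0.697, 0.121, 0.696, -0.121]
contact_force: [0.2, 0.5, -0.4]
gripper_width: 0.797
```

```bash
python3 -c "
from v import *
view('side',160,260,75,100,8,'s5')"
```

```text
3.6 [ 0.49270925 -0.03034875  0.00434389] [ 0.69723153  0.12064557  0.69624676 -0.120637  ] [ 0.15774701  0.50779073 -0.41313358] 0.7972575680998923
```

View pics/s5.png

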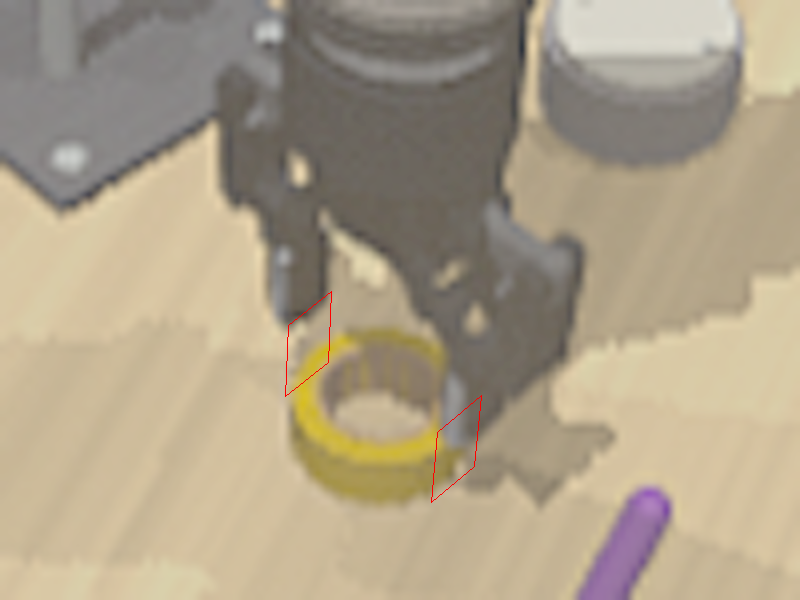

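Emit:
drive_tool(slide=[[0, 0, -4], [0, 0, -7], [0, 0, -7]], turn=[[0, 0, 0], [0, 0, 0], [0, 0, 0]], gripper=[0.85, 0.9, 0.9])

```text
t: 3.95
eef_pos: [0.4923, -0.0303, -0.0032]
tool_rot: [0.697, 0.121, 0.697, -0.121]
contact_force: [0.1, 0.6, 0.3]
gripper_width: 0.901
```

```bash
python3 -c "
from v import *
view('side',160,260,75,100,8,'s6')"
```

```text
3.95 [ 0.49226015 -0.03034936 -0.00320431] [ 0.69690455  0.12057932  0.69658128 -0.12066147] [0.1316332  0.64037936 0.34634329] 0.9011370732124647
```

View pics/s6.png

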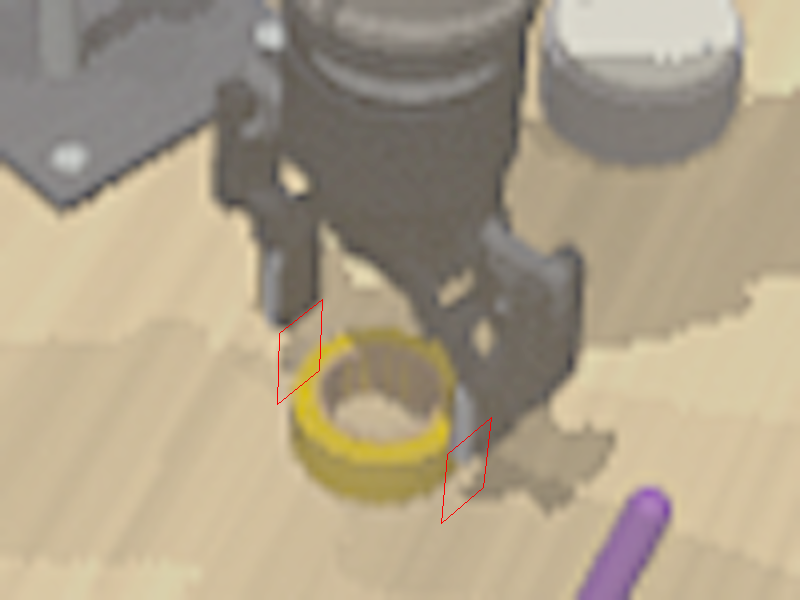

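Emit:
drive_tool(slide=[[0, 0, 0], [0, 0, 0], [0, 0, 0], [0, 0, 0], [0, 0, 0], [0, 0, 0], [0, 0, 0]], turn=[[0, 0, 0], [0, 0, 0], [0, 0, 0], [0, 0, 0], [0, 0, 0], [0, 0, 0], [0, 0, 0]], gripper=[0.6, 0.6, 0.6, 0.6, 0.6, 0.6, 0.6], squeeze=40)

```text
t: 4.7
eef_pos: [0.4942, -0.0302, -0.0014]
tool_rot: [0.698, 0.121, 0.695, -0.121]
contact_force: [-0.9, -0.2, 14.8]
gripper_width: 0.599
```

```bash
python3 -c "
from v import *
view('side',160,260,75,100,8,'s7')"
```

```text
4.7 [ 0.49421268 -0.03016468 -0.00140218] [ 0.69811285  0.1207852   0.69534836 -0.12058208] [-0.9066399  -0.17439626 14.7937585 ] 0.5989066194170424
```

View pics/s7.png

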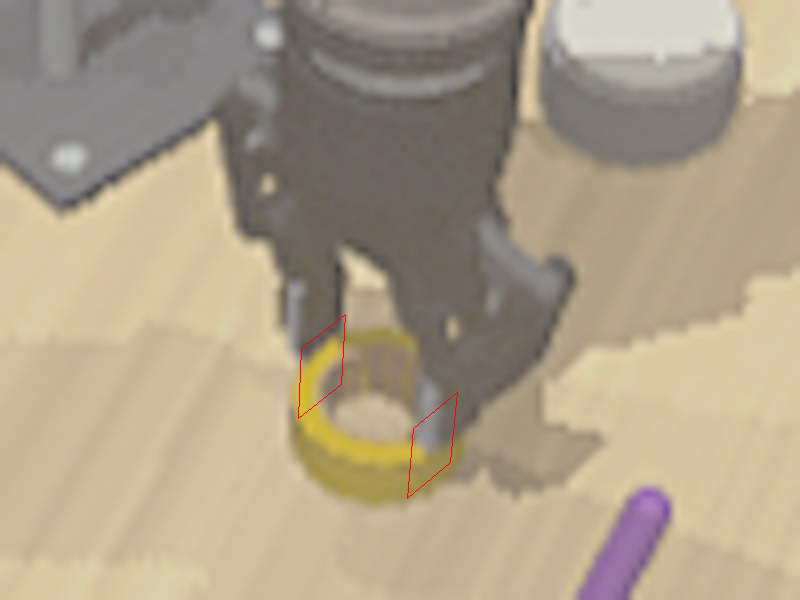

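Emit:
drive_tool(slide=[[0, 0, 6], [0, 0, 6], [0, 0, 6], [0, 0, 6], [-1.5, 0, 0], [-1.5, 0, -7], [-1.5, 0, -14], [-1.5, 0, -19], [-1.5, 0, -19]], turn=[[0, 0, 0], [0, 0, 0], [0, 0, 0], [0, 0, 0], [0, 0, 0], [0, 0, 0], [0, 0, 0], [0, 0, 0], [0, 0, 0]], gripper=[0.7, 1, 1, 1, 1, 1, 1, 1, 1])

```text
t: 5.65
eef_pos: [0.4919, -0.0301, -0.0215]
tool_rot: [0.697, 0.121, 0.696, -0.121]
contact_force: [0.2, 0.3, 0.4]
gripper_width: 1.003
```

```bash
python3 -c "
from v import *
view('side',160,260,75,100,8,'s8')"
```

```text
5.65 [ 0.49193908 -0.03007617 -0.02145578] [ 0.69747366  0.12058615  0.69602551 -0.12057348] [0.17943385 0.29631809 0.42098033] 1.0034350698222008
```

View pics/s8.png

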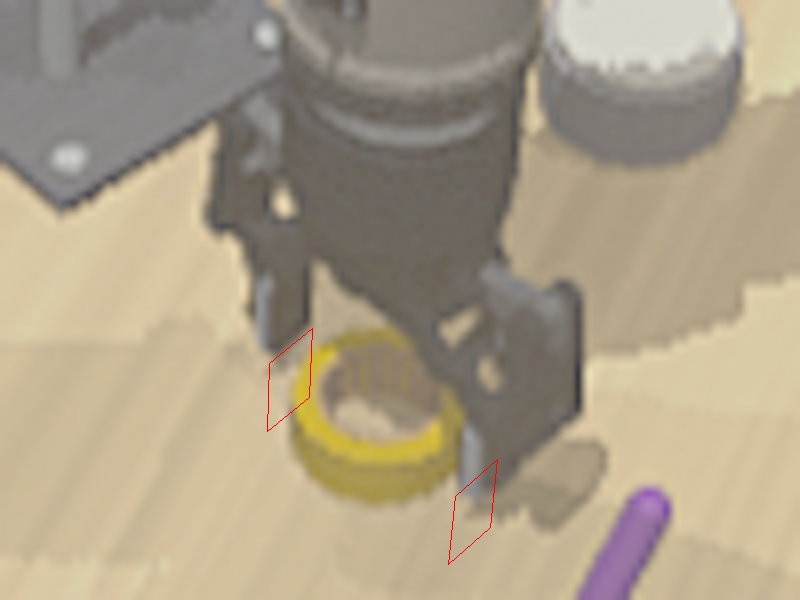

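Emit:
drive_tool(slide=[[0, 0, 0], [0, 0, 0], [0, 0, 0], [0, 0, 0], [0, 0, 0], [0, 0, 0], [0, 0, 0]], turn=[[0, 0, 0], [0, 0, 0], [0, 0, 0], [0, 0, 0], [0, 0, 0], [0, 0, 0], [0, 0, 0]], gripper=[0.5, 0.5, 0.5, 0.5, 0.5, 0.5, 0.5], squeeze=40)

```text
t: 6.4
eef_pos: [0.4925, -0.03, -0.0203]
tool_rot: [0.698, 0.12, 0.696, -0.121]
contact_force: [-0.6, 0.6, 6.4]
gripper_width: 0.711
```

```bash
python3 -c "
from v import *
view('side',160,260,75,100,8,'s9')"
```

```text
6.4 [ 0.49245193 -0.03001604 -0.02031318] [ 0.69792318  0.12046711  0.69560629 -0.12051058] [-0.6138156   0.57274507  6.41844251] 0.7109751177678166
```

View pics/s9.png

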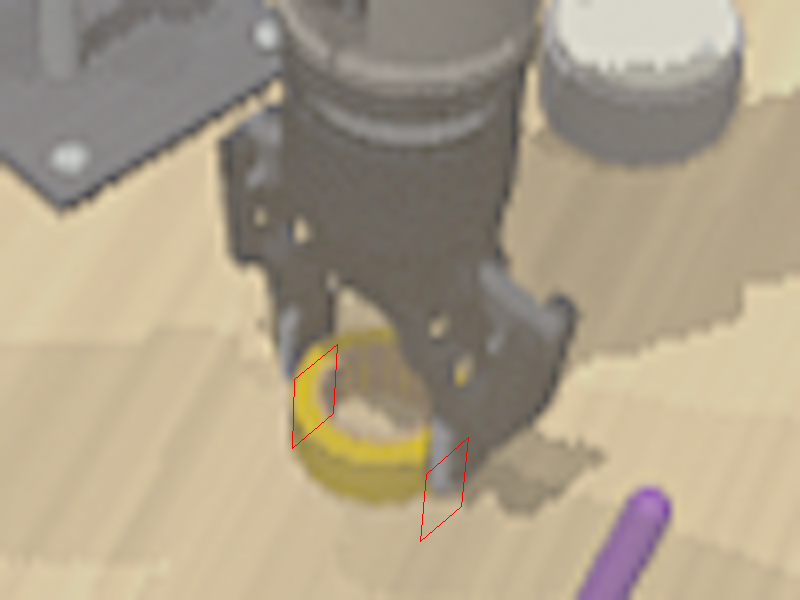

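Emit:
drive_tool(slide=[[0, 0, 25], [0, 0, 65], [0, 0, 110], [5, 5, 155], [20, 25, 190], [45, 55, 214], [70, 90, 214], [95, 122, 214], [122, 155, 214], [122, 155, 214]], turn=[[0, 0, 0], [0, 0, 0], [0, 0, 0], [0.06, -0.02, 0], [0.15, -0.053, 0], [0.24, -0.085, 0], [0.33, -0.117, 0], [0.41, -0.146, 0], [0.493, -0.176, 0], [0.493, -0.176, 0]], gripper=[0.5, 0.5, 0.5, 0.5, 0.5, 0.5, 0.5, 0.5, 0.5, 0.5])

```text
t: 7.45
eef_pos: [0.6153, 0.1271, 0.1931]
tool_rot: [0.705, 0.298, 0.641, 0.065]
contact_force: [-0.8, -0.6, -0.9]
gripper_width: 0.71
```

```bash
cat > chk.py <<'E'
from v import *
def run(tag):
    for n,(y0,x0,hh,ww) in {"side":(150,180,100,130),"top":(100,180,100,130)}.items():
        c,im=view(n,y0,x0,hh,ww,6,f"{n}{tag}")
        pickle.dump(c,open(f"{n}{tag}.pkl","wb"))
        R=frame(np.radians(-109.6));o=np.array([.631,.171,.11])
        ob=bot.get_obs();q=ob["tool_rot"];Rt=Ro.from_quat([q[1],q[2],q[3],q[0]]).as_matrix()
        ctr=ob["eef_pos"]-.0328*Rt[:,0]
        Rr=np.c_[Rt[:,1],Rt[:,2],-Rt[:,0]];Rr[:,0]=np.cross(Rr[:,1],Rr[:,2])
        for P,col in((cyl(o,R,.022,-.006,0),(255,0,255)),(cyl(o,R,.007,0,.06),(255,0,255)),(cyl(ctr,Rr,.031,-.0125,.0125),(0,255,0)),(cyl(ctr,Rr,.02,-.0125,.0125)[72:],(0,255,0))):
            h=cv2.convexHull(((proj(c,P)-[x0,y0]+.5)*6).astype(np.float32));cv2.polylines(im,[h.astype(int)],True,col,1)
        cv2.imwrite(f"pics/{n}{tag}.png",im)
    print("ctr",ctr,"along/lat",R.T@(ctr-o),"axis",Rr[:,2],R[:,2])
E
python3 -c "
import chk;chk.run('A')"
```

```text
7.45 [0.61532078 0.12706259 0.19313297] [0.70459288 0.29814293 0.64062509 0.06526227] [-0.84848459 -0.57822709 -0.92320771] 0.7096232644960689
7.5 [0.61423975 0.12561205 0.19293358] [0.70458923 0.29716512 0.64120113 0.0640939 ] [-0.59106229 -0.41772366 -1.98658921] 0.7144058277648749
ctr [0.60834071 0.1093919  0.22149739] along/lat [-0.00067982 -0.00109674  0.12937931] axis [-0.1697441  -0.46998126  0.86620122] [-0.16772578 -0.47102873  0.8660254 ]
```

View pics/sideA.png

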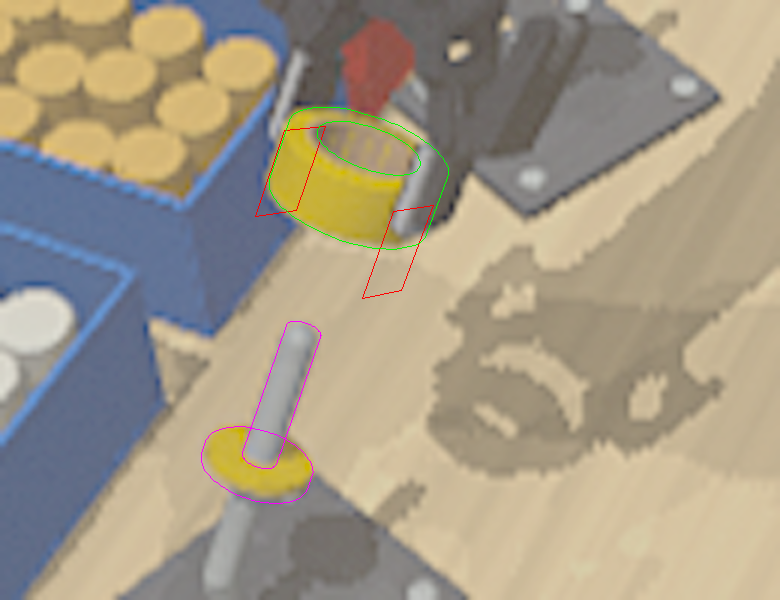

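View pics/topA.png

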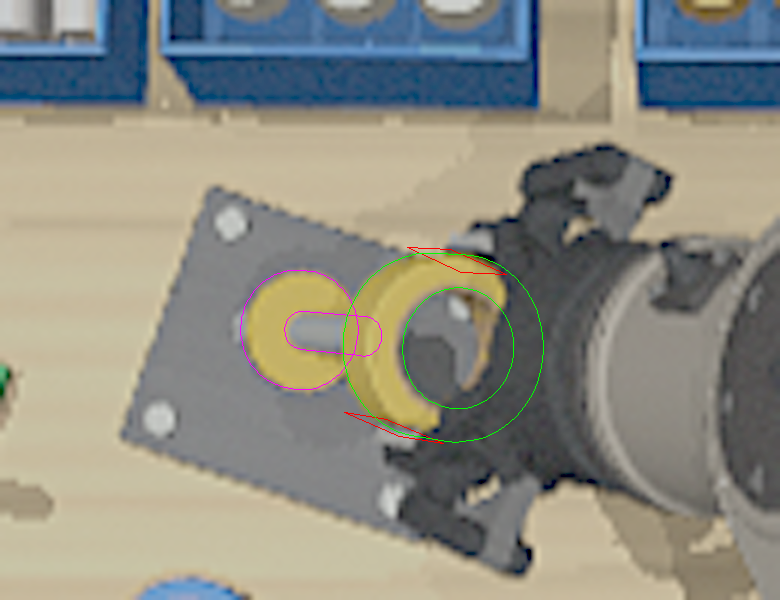

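Emit:
drive_tool(slide=[[3, 7, -12], [5, 14, -24], [8, 21, -36], [10, 26, -46], [10, 26, -46], [10, 26, -46]], turn=[[0, 0, 0], [0, 0, 0], [0, 0, 0], [0, 0, 0], [0, 0, 0], [0, 0, 0]], gripper=[0.5, 0.5, 0.5, 0.5, 0.5, 0.5])

```text
t: 8.15
eef_pos: [0.6237, 0.1511, 0.1467]
tool_rot: [0.705, 0.297, 0.641, 0.064]
contact_force: [-0.1, 0.2, 0.0]
gripper_width: 0.712
```

```bash
python3 -c "
import chk;chk.run('B')"
```

```text
8.15 [0.62372577 0.15112237 0.14671641] [0.70458916 0.2966613  0.64148631 0.06357282] [-0.1304402   0.20291059  0.04008416] 0.7122817552126185
8.2 [0.6240695  0.15083771 0.14717777] [0.70489137 0.29674414 0.6411247  0.06348378] [ 0.91787814 -0.32793138 -0.68081474] 0.7125258036592147
ctr [0.61866894 0.1352039  0.17585577] along/lat [0.00039129 0.0001415  0.075962  ] axis [-0.17045998 -0.46983674  0.86613904] [-0.16772578 -0.47102873  0.8660254 ]
```

View pics/sideB.png

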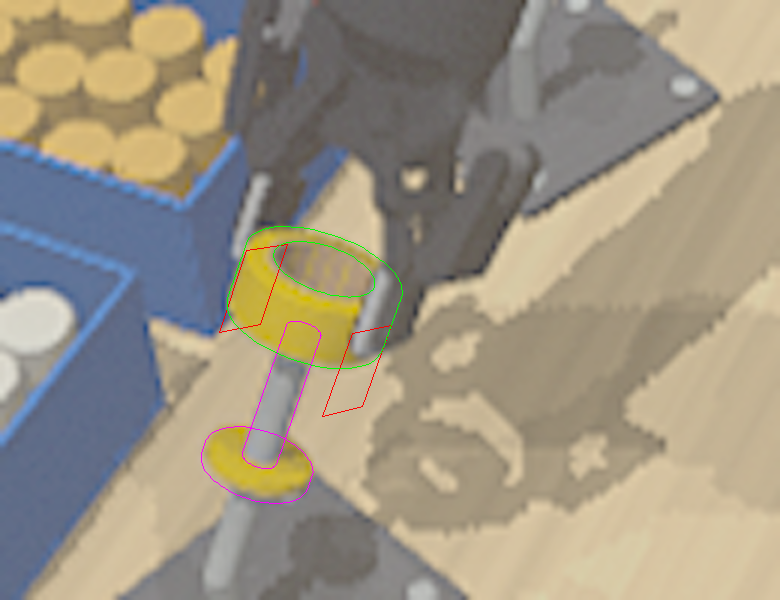

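View pics/topB.png

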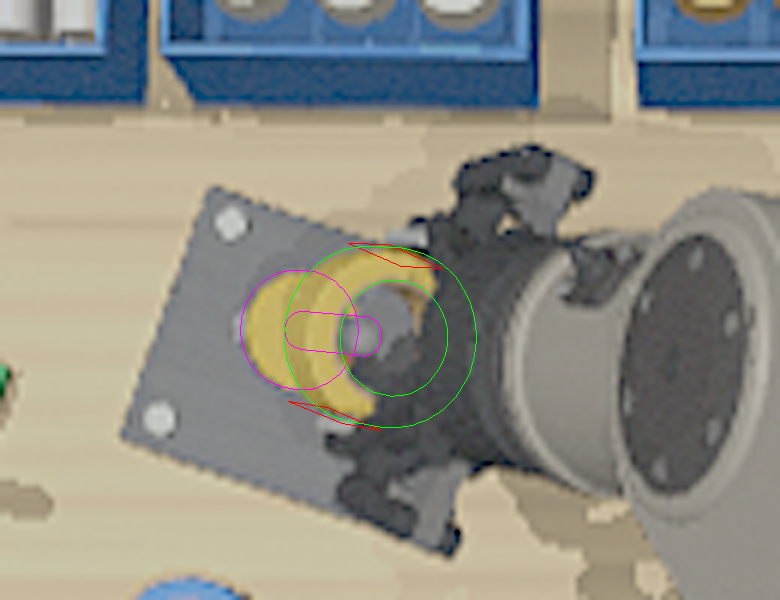

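Emit:
drive_tool(slide=[[2, 6, -10], [3.5, 10, -19], [5, 15, -28], [7, 20, -37], [9, 25, -45], [10, 28.5, -52], [10, 28.5, -52]], turn=[[0, 0, 0], [0, 0, 0], [0, 0, 0], [0, 0, 0], [0, 0, 0], [0, 0, 0], [0, 0, 0]], gripper=[0.5, 0.5, 0.5, 0.5, 0.5, 0.5, 0.5])

```text
t: 8.95
eef_pos: [0.6335, 0.18, 0.0942]
tool_rot: [0.704, 0.297, 0.642, 0.064]
contact_force: [-0.4, -1.1, -0.3]
gripper_width: 0.71
```

```bash
python3 -c "
import chk;chk.run('C')"
```

```text
8.95 [0.63351587 0.1799533  0.09419964] [0.70441451 0.2966032  0.64169799 0.06364297] [-0.35479987 -1.12975936 -0.32997245] 0.7095683082183563
9.0 [0.63388021 0.17955852 0.09483073] [0.70469708 0.29670279 0.64135204 0.06353765] [ 0.19141596 -0.26746558 -0.48272133] 0.7102746610282842
ctr [0.62868515 0.16378161 0.12372689] along/lat [0.0002407  0.00030187 0.01567616] axis [-0.17020951 -0.4699196   0.86614334] [-0.16772578 -0.47102873  0.8660254 ]
```

View pics/sideC.png

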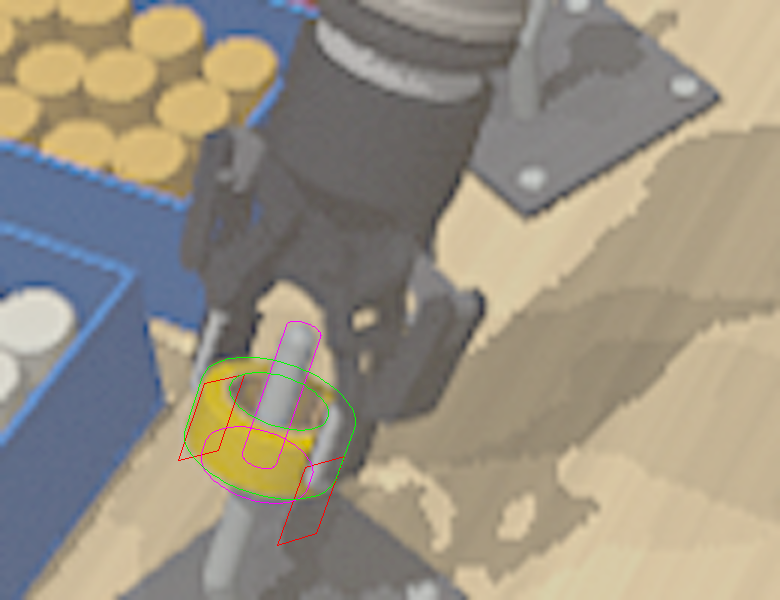

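View pics/topC.png

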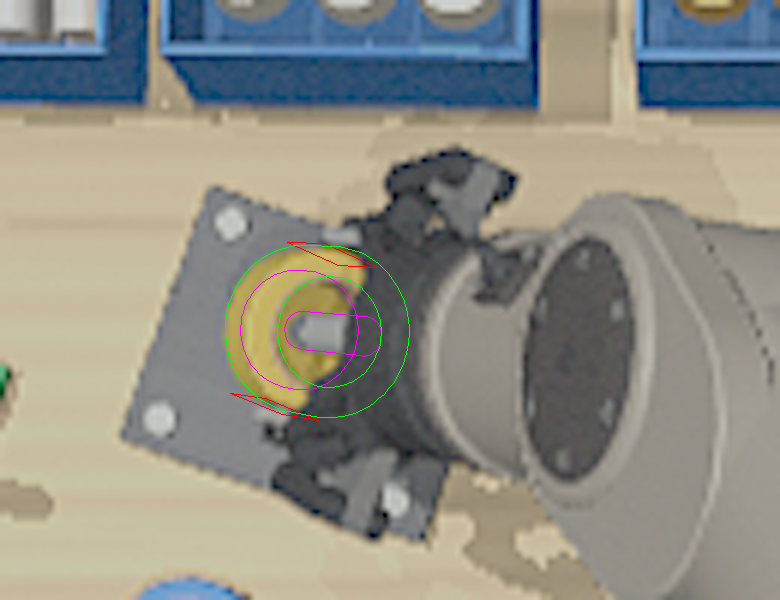

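Emit:
drive_tool(slide=[[0.3, 0.7, -1.3], [0.5, 1.4, -2.6], [0.6, 1.9, -3.5], [0.6, 1.9, -3.5]], turn=[[0, 0, 0], [0, 0, 0], [0, 0, 0], [0, 0, 0]], gripper=[0.5, 0.5, 0.5, 0.5])

```text
t: 9.45
eef_pos: [0.6353, 0.1804, 0.0932]
tool_rot: [0.705, 0.297, 0.641, 0.063]
contact_force: [-5.3, -5.5, 11.3]
gripper_width: 0.716
```

Emit:
drive_tool(slide=[[0, 0, 0], [0, 0, 0], [0, 0, 0], [0, 0, 0], [0, 0, 0], [0, 0, 0]], turn=[[0, 0, 0], [0, 0, 0], [0, 0, 0], [0, 0, 0], [0, 0, 0], [0, 0, 0]], gripper=[0.8, 0.9, 1, 1, 1, 1])

```text
t: 10.05
eef_pos: [0.6353, 0.1805, 0.0931]
tool_rot: [0.705, 0.297, 0.641, 0.063]
contact_force: [0.9, 0.1, -0.2]
gripper_width: 1.002
```

```bash
python3 -c "
import chk;chk.run('D')"
```

```text
10.05 [0.6352747  0.18045694 0.09311168] [0.70528493 0.29681447 0.64068187 0.06325401] [ 0.88768424  0.11975901 -0.1789671 ] 1.002252253168701
10.1 [0.63528368 0.18049615 0.09313311] [0.70531011 0.29676594 0.64067232 0.06329772] [ 0.38677848 -0.08107993  0.27476607] 0.9972143134414214
ctr [0.62969613 0.16503573 0.12157996] along/lat [0.0007724  0.00054527 0.01305658] axis [-0.17114701 -0.46952884  0.86617052] [-0.16772578 -0.47102873  0.8660254 ]
```

View pics/sideD.png

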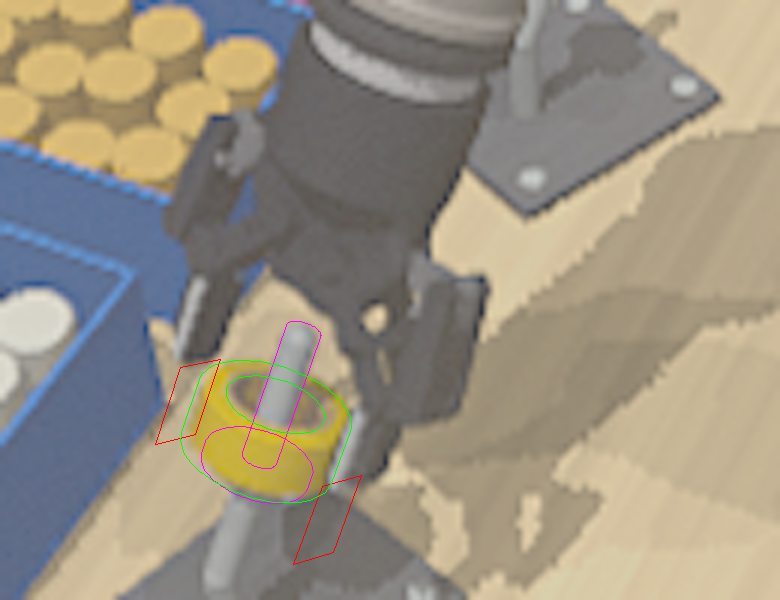

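View pics/topD.png

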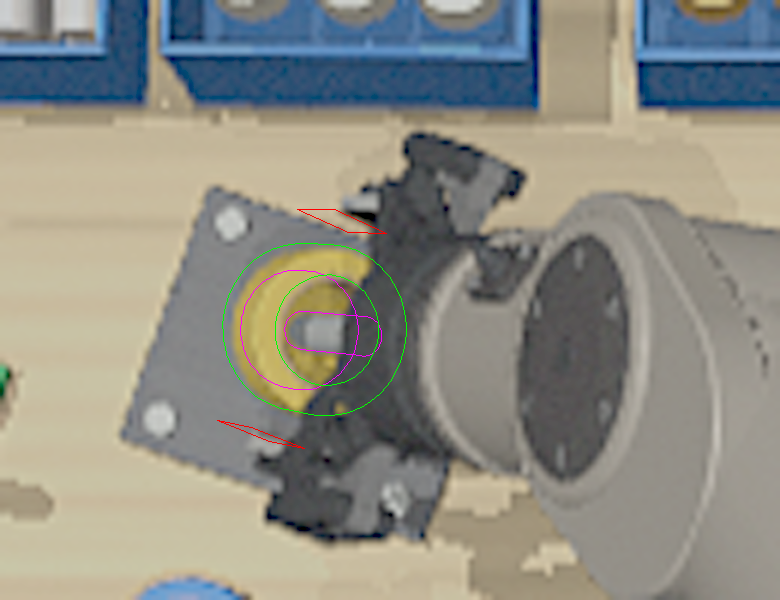

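Emit:
drive_tool(slide=[[-2, 1, 0], [-3.5, -4, 9], [-5, -9, 17], [-7, -14, 26], [-9, -21, 39], [-11, -29, 54], [-15, -39, 72], [-18, -49, 91], [-22, -61, 112], [-22, -61, 112]], turn=[[0, 0, 0], [0, 0, 0], [0, 0, 0], [0, 0, 0], [0, 0, 0], [0, 0, 0], [0, 0, 0], [0, 0, 0], [0, 0, 0], [0, 0, 0]], gripper=[1, 1, 1, 1, 1, 1, 1, 1, 1, 1])

```text
t: 11.15
eef_pos: [0.6153, 0.117, 0.2089]
tool_rot: [0.707, 0.297, 0.638, 0.062]
contact_force: [0.8, -0.5, -0.6]
gripper_width: 0.998
```

```bash
python3 -c "
import chk;chk.run('E')"
```

```text
11.15 [0.61530667 0.11699287 0.20888734] [0.70747209 0.2971553  0.63819622 0.06235028] [ 0.7802841  -0.52991561 -0.58953324] 0.9977822384509805
11.2 [0.61445022 0.1179173  0.20730032] [0.70672783 0.29701009 0.63906527 0.06258083] [-0.07277178  0.11696928 -0.02154185] 0.995964544916723
ctr [0.60795011 0.10329583 0.23450902] along/lat [0.00099715 0.00032214 0.14358465] axis [-0.173071   -0.46867498  0.86625065] [-0.16772578 -0.47102873  0.8660254 ]
```

View pics/sideE.png

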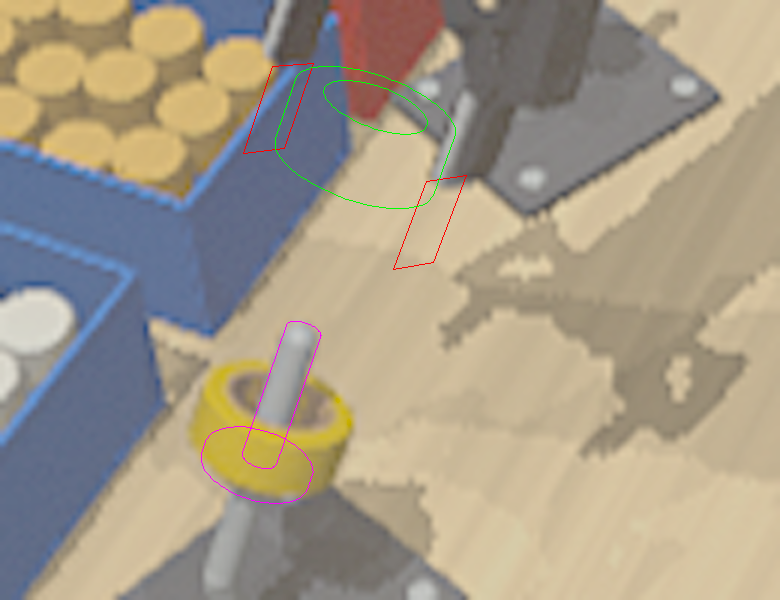

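View pics/topE.png

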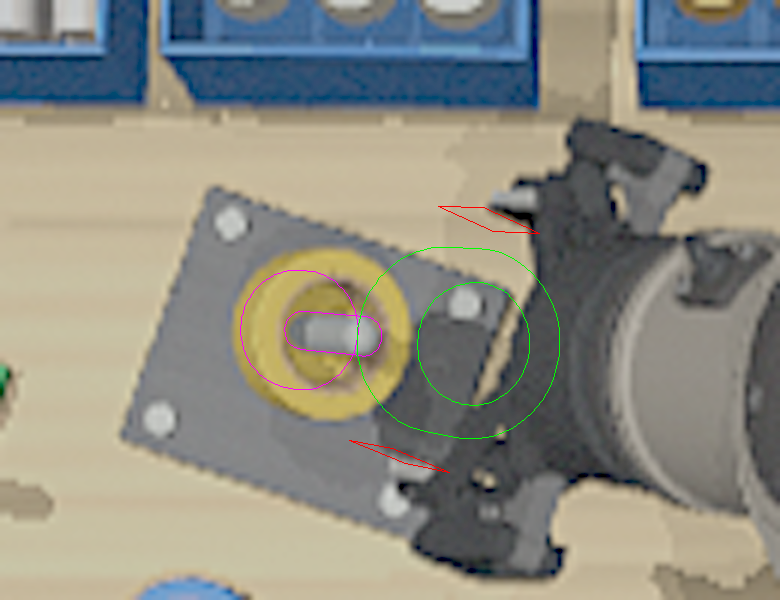

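Emit:
drive_tool(slide=[[-5, -15, 25], [-8, -25, 45], [-8, -25, 45], [-8, -25, 45], [-8, -25, 45]], turn=[[0, 0, 0], [0, 0, 0], [0, 0, 0], [0, 0, 0], [0, 0, 0]], gripper=[1, 1, 1, 1, 1])

```text
t: 11.75
eef_pos: [0.6047, 0.0945, 0.2498]
tool_rot: [0.705, 0.297, 0.641, 0.063]
contact_force: [-0.9, -0.4, -0.3]
gripper_width: 0.999
```

```bash
python3 - <<'E'
import chk
from h import *
chk.run('F')
a=pickle.load(open("topF.pkl","rb"))["color"].astype(int);e=pickle.load(open("topE.pkl","rb"))["color"].astype(int)
z=T["color"].astype(int)
print("blue diff",abs(a-z)[195:224,196:226].max(), "roll E-F diff",abs(a-e)[140:172,218:244].max())
sf=pickle.load(open("sideF.pkl","rb"))["color"].astype(int)
print("blue side",abs(sf-S["color"])[265:298,243:275].max(),"rollside",abs(sf-pickle.load(open("sideE.pkl","rb"))["color"])[208:234,210:240].max())
cv2.imwrite("pics/sfull.png",sf[:,:,::-1].astype(np.uint8))
E
```

```text
11.75 [0.60467043 0.09454447 0.24977331] [0.70515983 0.29666166 0.64089766 0.06317963] [-0.92766851 -0.42009879 -0.31857692] 0.9991298793817615
11.8 [0.60468475 0.09453105 0.24974404] [0.70510339 0.29669234 0.6409461  0.06317406] [ 0.55114681  0.14475949 -0.13564098] 0.9952175851027515
ctr [0.5992152  0.07910892 0.27829997] along/lat [ 8.81899245e-04 -5.27485471e-05  1.94366520e-01] axis [-0.17061033 -0.46944278  0.86632303] [-0.16772578 -0.47102873  0.8660254 ]
blue diff 19 roll E-F diff 6
blue side 10 rollside 23
```

View pics/sfull.png

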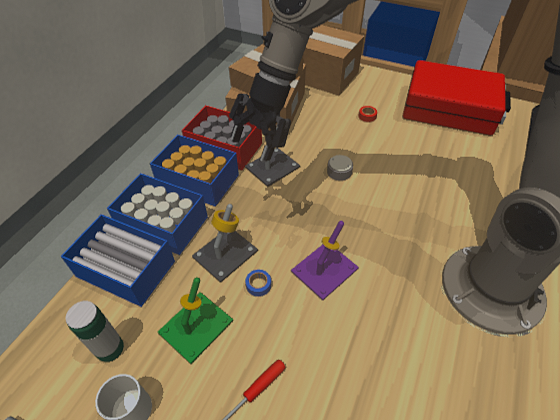

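The picture shows the yellow roll on the grey stand's peg at about (227,222), with the gripper clear of it. The blue roll is unmoved at (259,282).

```bash
python3 -c "
from station import bot
print(bot.hand_in())"
```

```text
the job is handed in; nothing more can be done
None
```

The yellow roll is hanging on the yellow-collared peg of the grey stand, resting on its collar, and I handed the job in at about 11.8 s. I gripped the roll across its outside and tilted it 30° in line with the peg. I then slid it down until it met the collar (about 14 N), let go, and backed straight out along the peg.

- **Last checks:** Both cameras show the roll on the peg, down at the collar and not moving between the last two pictures. The gripper is well clear, with force readings near zero. The blue roll's image patch is essentially unchanged from the start.
- **First grasp failed:** The fingertips sit about 25–30 mm farther back than the reported tool position suggests, more than the 13 mm swing explains. My first attempt to close therefore came down on top of the roll with about 15 N. I raised, opened, went about 20 mm lower and gripped it properly. Allowing for that offset, the predicted roll position matched the pictures to within 2–3 mm.

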